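Hold a plugged pressure vessel down in a sprung ring cradle for a leak test

TASK

Get the round vessel ready for its leak test: first take it from its stand and stand it upright, stem down, in the sprung ring of the cradle, and then push the brass plug into its open neck until the flange lies on the rim. Then press on the plug until the vessel is fully down against the ring's springs, with its stem on the bottom of the cradle, and finish while still holding it pressed down there, without letting go. Leave the spray can, the roll of thread tape and the loose brass fitting where they are.

Things in the scene. Friction and masses are not known exactly. Their poses are not given: they have to be found in the camera images.
- vessel: Loose aluminium flask-shaped vessel, 0.30 kg (+-30 %), 123 mm tall, upright in its stand at first. Origin: centre of the stem's lower end; z up its axis. Stem 20 mm dia., z 0 to 27 mm, foot tapered; round body 66 mm dia. centred at z 60 mm; straight round neck, 36 mm outer dia., z 89 to 123 mm (grip here), with an open bore 24 mm dia., 34 mm deep.
- vessel_rim (a point): Centre of the vessel's neck rim (the mouth of the bore), 123 mm above the vessel's origin; z along the vessel's axis.
- test_plug: Loose brass plug, 0.08 kg (+-30 %), upright in the plug block at first, flange on the block. Origin: centre of the flange's underside; z up. Below it a stem 18 mm dia., 28 mm long, foot tapered; flange 34 mm dia., 6 mm thick; above it a round grip knob 22 mm dia., z 6 to 36 mm.
- cradle: Fixed cradle: dark steel plate 130 x 130 x 12 mm, origin under its centre, on the worktop. Mid: guide tube, bore 24 mm, z 12 to 40 mm; the stem lands on its bottom, z 12 mm. A flat steel ring (inner 52, outer 104 mm) floats on three sprung posts, top at z 66 mm when free; post nuts reach 72 mm. Vessel origin: z 26 mm resting on the free ring, 12 mm when fully down.
- cradle_ring (a joint): How far the ring is pressed down, m: 0 free (up), about 0.014 with the stem on the cradle's bottom. Its springs push up with 7 N at 0 and 14 N at 0.014 m: vessel and plug alone do not press it down, it rises again when let go, and full depth takes a push of about 9 to 12 N.
- vessel_stand: Fixed round aluminium stand for the vessel, 100 mm foot, 72 mm tube with 46 mm high rim; origin at the centre of its underside on the worktop. The vessel's origin is about 6 mm above it.
- plug_block: Fixed aluminium block 54 x 54 x 34 mm with a 22 mm hole in which the plug stands; origin at the centre of its underside.
- spray_can: Bystander: spray can, 52 mm diameter, 180 mm tall, origin at the centre of its underside. Leave alone.
- thread_tape: Bystander: roll of thread tape, 62 mm diameter, 19 mm high, origin at the centre of its underside. Leave alone.
- union_fitting: Bystander: brass pipe union, 34 x 39 x 43 mm, standing, origin at the centre of its underside. Leave alone.
Mind the look-alikes: they are no part of the job. What is shaped like the vessel but purple or turquoise is not meant.

How it is judged:
By the outcome, as a careful person would: the job done as asked, in the order asked, and still so for the second after the job is handed in, while the arm keeps its last pose, push and grip.
It also fails if it takes over 51 s, if anything falls off the work surface, if the arm or the gripper's body presses on something with over 40 N, if the wrist force passes 120 N, or if a joint passes its speed limit or range.

ROBOT

A 6-joint arm with a two-finger parallel gripper is mounted at the origin on a cart in front of the work surface, level with it; the furniture and walls round the work are solid. World frame = base frame: x ahead of the robot, y to its left, z up, the work surface at z = 0. Lengths are in m, angles in rad, forces in N, time in s.
With the tool pointing down it reaches from about 0.25 to 0.85 m from the base axis. Payload 12.5 kg.
Tool frame: the origin (TCP) lies between the finger pads; the fingertips stand 19 mm ahead of it and the grasp point (between the pads) is the TCP; z points along the fingers, y is the line along which they close (so a half turn about z gives the same grasp; the last joint's range is limited). The gripper opens to 93 mm and grips with 3 to 60 N. Pads are 15 mm wide; open, the fingers measure 128 mm over their backs; the gripper's body (75 mm by 188 mm) begins 65 mm behind the grasp point.
Start: joints at [-1.203, 0.351, 1.652, -0, 1.139, -0.085], TCP at [0.241, -0.495, 0.238] pointing down, gripper open.
Joint ranges: [-2.75, 2.75], [-0.79, 2.1], [0.01, 2.65], [-1.57, 4.71], [0.07, 3.14], [-2.87, 2.87]. Speed limits (rad/s): [2.22, 2.22, 2.79, 3.14, 3.14, 3.14].

INTERFACE

Orientations are given as a rotation vector (axis times angle).
In Python, from plant import bot gives the robot as it stands.
- The arm moves only by the tool step_arm, never from a script. Its arguments are lists of equal length, an entry for each row: "dp": the shift along the tool's x, y, z in units of 50 mm (1.0 is 50 mm), a list of three; "yaw": the turn about the tool's z in units of 5 degrees (1.0 is 5 degrees). A call has 1 to 20 rows; each row is the pose to reach, as a shift and turn from the pose commanded when the call began, along the tool's axes at that moment; what a row does not reach only later rows make up. A row lasts 1/10 s, in which the tool goes at most 50 mm and 8.59 degrees, less where a joint would pass 70% of its speed; a pose out of reach is approached as far as the arm can. A call with a gripper value outside its range is refused whole. "grip" is the finger opening in mm, from 0 to 93, set as the call begins (left out, the last holds). The fingers move at their own pace and stop on an object; "newtons" is the grip in N (left out, the last holds). Time passes only in rows, so rows that repeat a pose let the fingers close. It gives the time, the measured TCP pose, the force, the opening and the grip force at its end, in the units of the state.
- bot.sense(): the state, without advancing time (a new reading comes with each control period).
- bot.read_camera(name): name is "scene" or "top" or "wrist"; returns the picture (400x640x3 uint8, blue, green, red); there is no depth.
- bot.camera_model(name): a dict with "intrinsics" (3x3 intrinsics, pixels), "R" (3x3) and "t" (3): a world point X has camera coordinates R X + t. Camera axes: x right, y down, z forward; pixel columns grow to the right and rows downward; lengths in m; the calibration is good to about 2 mm. The wrist camera is an equidistant fisheye: a pixel r from the principal point sees the ray r / f radians off the axis. A picture is of the moment at which its call begins: read the wrist's pose just before it. camera_model takes no time and is no camera call; for the wrist camera it gives the pose at the moment of the call.
- bot.sign_off(): hands the job in; it is judged then, once.
Trained networks look in the newest picture that a camera, given by its name, has taken for a name from the list of things; names that differ only in an ending like _2 or _b are one class to them, and where a whole thing is asked for, a point or a joint stands for the part that bears it (a point fixed in the world has none). Each returns a list of dicts, best first, with "conf" (0 to 1); they miss things now and then, are a little off and sometimes report something else, mostly with a low value. They report only what shows in the picture. A call takes as long as a camera call. They do not tell look-alikes from the thing itself.
- bot.search_frame(camera, target): "bbox" ([left, top, right, bottom] in pixels, round what is visible of it).
- bot.tip_of(camera, target): "point" ([column, row] in pixels: a listed point, or the origin of a listed thing).
The state is a dict: "time_s": time; "joints": joint angles; "qvel": joint speeds; "effort": joint torques, N m; "tcp_pos": TCP position; "tcp_rot": TCP orientation; "contact_force": force on the tool from outside, world axes, zero at the start; "ft_torque": the same for the moment, N m; "gripper_width": opening from 0.0 (shut) to 1.0 (fully open); "grip_force": force on a finger pad.
Only numpy, scipy, OpenCV 4.12 (cv2) and the standard library are available. Lean on these libraries where they do the work, as an engineer would, in place of code of your own. Each camera call takes 0.05 s, during which the arm holds its last target. There are 200 camera calls.

## Working session

There is one attempt and no reset: what is moved stays moved. The work goes in short steps, Python scripts to look and compute and a tool call to move; the robot and the scene stay as the last step left them, time stands still between calls to the robot, and variables do not carry over. Pictures are saved under pics/ and viewed, at most 10 in all, crops included, and the job is handed in when it is done.

Besides the shell and the picture viewer there is one more tool, called after "Emit:" by a JSON object that holds its "method" and its "body", one argument or row to a line. step_arm: Moves the arm, as the interface text tells. Its arguments: {"type":"object","properties":{"dp":{"type":"array","items":{"type":"array","items":{"type":"number"}}},"yaw":{"type":"array","items":{"type":"number"}},"grip":{"type":"number"},"newtons":{"type":"number"}},"required":["dp","yaw"]}

```bash
mkdir -p pics; ls; cat > h.py <<'E'
from plant import bot
import numpy as np, cv2
def ray(cam,px):
    m=bot.camera_model(cam);K=np.array(m["intrinsics"]);R=np.array(m["R"]);t=np.array(m["t"])
    x=(px[0]-K[0,2])/K[0,0];y=(px[1]-K[1,2])/K[1,1]
    if cam=="wrist":
        r=np.hypot(x,y);s=np.sin(r)/r if r>1e-9 else 1;d=np.array([x*s,y*s,np.cos(r)])
    else: d=np.array([x,y,1.])
    return -R.T@t, R.T@d/np.linalg.norm(d)
def atz(cam,px,z):
    o,d=ray(cam,px);return o+d*(z-o[2])/d[2]
def tri(rs):
    A=0;b=0
    for o,d in rs:
        P=np.eye(3)-np.outer(d,d);A=A+P;b=b+P@o
    return np.linalg.solve(A,b)
E
python3 - <<'E'
from h import *
np.set_printoptions(precision=4,suppress=True)
s=bot.sense();print(s["time_s"],s["tcp_pos"],s["tcp_rot"],s["gripper_width"])
for c in("scene","top"):
    im=bot.read_camera(c);cv2.imwrite(f"pics/{c}0.png",im)
    o,_=ray(c,(320,200));print(c,o)
    for n,z in(("vessel",.006),("vessel_rim",.129),("test_plug",.034),("cradle",0),("vessel_stand",0),("plug_block",0),("spray_can",0)):
        print(n,[(np.round(r["point"]),round(r["conf"],2),atz(c,r["point"],z)[:2]) for r in bot.tip_of(c,n)])
print(bot.sense()["time_s"])
E
```

```text
pics
0.0 [ 0.2405 -0.4943  0.2371] [-3.0603 -0.7049  0.0002] 0.9986780667508958
scene [0.2027 0.5155 0.6746]
vessel [(array([409., 180.]), 0.96, array([ 0.4933, -0.3808])), (array([388., 201.]), 0.87, array([ 0.4999, -0.2545])), (array([429., 221.]), 0.83, array([ 0.3722, -0.2429])), (array([347., 186.]), 0.79, array([ 0.6315, -0.2463]))]
vessel_rim [(array([439., 186.]), 0.89, array([ 0.3687, -0.2362])), (array([354., 153.]), 0.83, array([ 0.613 , -0.2428])), (array([394., 164.]), 0.77, array([ 0.5015, -0.26  ])), (array([421., 146.]), 0.69, array([ 0.4792, -0.3866]))]
test_plug [(array([239., 327.]), 0.55, array([0.5468, 0.2797]))]
cradle [(array([323., 256.]), 0.96, array([0.5365, 0.0152]))]
vessel_stand [(array([392., 200.]), 0.6, array([ 0.4944, -0.2722]))]
plug_block [(array([240., 331.]), 0.75, array([0.5586, 0.2726]))]
spray_can [(array([201., 276.]), 0.64, array([0.727 , 0.2229]))]
top [ 0.5056 -0.0679  1.0073]
vessel [(array([383., 179.]), 0.98, array([ 0.6332, -0.2479])), (array([386., 272.]), 0.84, array([ 0.3769, -0.2536])), (array([433., 227.]), 0.74, array([ 0.5009, -0.3852])), (array([392., 226.]), 0.63, array([ 0.5043, -0.2728])), (array([390., 227.]), 0.39, array([ 0.4996, -0.2661]))]
vessel_rim [(array([450., 231.]), 0.97, array([ 0.4928, -0.3858])), (array([400., 229.]), 0.82, array([ 0.4971, -0.2654])), (array([398., 280.]), 0.73, array([ 0.3745, -0.2596])), (array([395., 176.]), 0.64, array([ 0.6243, -0.2538]))]
test_plug [(array([188., 206.]), 0.51, array([0.5534, 0.2836]))]
cradle [(array([286., 215.]), 0.69, array([0.5314, 0.0208]))]
vessel_stand [(array([389., 228.]), 0.56, array([ 0.4967, -0.2634]))]
plug_block []
spray_can [(array([218., 141.]), 0.93, array([0.7379, 0.2139]))]
0.8
```

View pics/scene0.png

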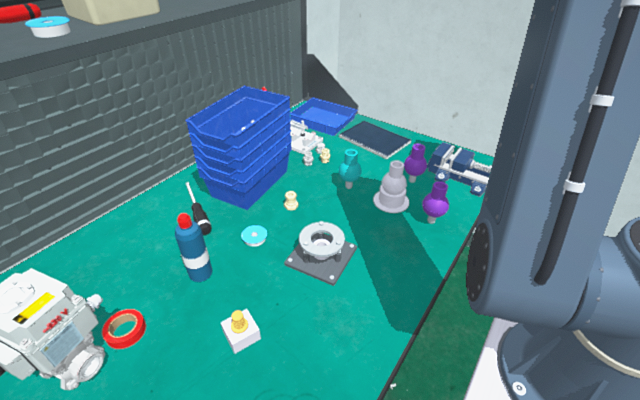

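View pics/top0.png

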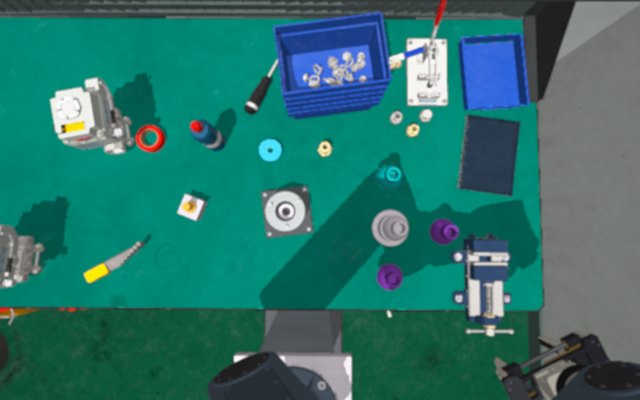

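The grey vessel stands in its stand (scene 394,190; top 390,228). The purple flasks are at top (388,277) and (443,231), the turquoise one at (391,174). The cradle is at top (287,211) and the plug block at (191,207).

```bash
cat >> h.py <<'E'
from scipy.spatial.transform import Rotation as Ro
np.set_printoptions(precision=4,suppress=True)
def plan(p):
    s=bot.sense();R=Ro.from_rotvec(s["tcp_rot"]).as_matrix()
    d=R.T@(np.array(p)-s["tcp_pos"])
    print("dp units",d/.05,"tcp",np.array(s["tcp_pos"]),"F",np.array(s["contact_force"]),"w",s["gripper_width"],"g",s["grip_force"],"t",s["time_s"])
E
python3 - <<'E'
from h import *
s=bot.sense();print(Ro.from_rotvec(s["tcp_rot"]).as_matrix())
plan([.499,-.262,.237])
E
```

```text
[[ 0.8992  0.4376 -0.    ]
 [ 0.4376 -0.8992 -0.    ]
 [-0.      0.     -1.    ]]
dp units [ 6.6812 -1.9213  0.0125] tcp [ 0.2407 -0.4945  0.2376] F [ 0.3552 -0.1414  0.0497] w 0.9961532439711586 g 0.0 t 0.8
```

Emit:
{"method": "step_arm", "body": {
  "dp": [
    [0.5,-0.15,-0.1],
    [1.1,-0.32,-0.2],
    [1.7,-0.5,-0.2],
    [2.4,-0.7,-0.2],
    [3.1,-0.9,-0.2],
    [3.8,-1.1,-0.2],
    [4.5,-1.3,-0.2],
    [5.1,-1.48,-0.2],
    [5.7,-1.65,-0.2],
    [6.2,-1.8,-0.2],
    [6.5,-1.88,-0.2],
    [6.68,-1.92,-0.2],
    [6.68,-1.92,-0.2],
    [6.68,-1.92,-0.2]
  ],
  "yaw": [0,0,0,0,0,0,0,0,0,0,0,0,0,0],
  "grip": 85
}}

```text
time_s: 2.2
tcp_pos: [0.4985, -0.2627, 0.2476]
tcp_rot: [-3.062, -0.705, 0.001]
contact_force: [-0.1, -0.2, -0.0]
gripper_width: 0.914
grip_force: 0.0
```

```bash
python3 - <<'E'
from h import *
im=bot.read_camera("wrist");cv2.imwrite("pics/w1.png",im)
for n,z in(("vessel_rim",.129),("vessel",.006)):
    print(n,[(np.round(r["point"]),round(r["conf"],2),atz("wrist",r["point"],z)) for r in bot.tip_of("wrist",n)])
plan([.499,-.262,.237])
E
```

```text
vessel_rim [(array([433., 261.]), 0.93, array([ 0.4905, -0.3868,  0.129 ])), (array([377.,  63.]), 0.88, array([ 0.6276, -0.2501,  0.129 ])), (array([326., 206.]), 0.7, array([ 0.4948, -0.2661,  0.129 ]))]
vessel [(array([276., 252.]), 0.92, array([ 0.3751, -0.2499,  0.006 ])), (array([403., 226.]), 0.86, array([ 0.4849, -0.3886,  0.006 ])), (array([364.,  81.]), 0.82, array([ 0.6303, -0.2548,  0.006 ])), (array([324., 177.]), 0.73, array([ 0.4977, -0.2629,  0.006 ]))]
dp units [ 0.017  -0.0087  0.2129] tcp [ 0.4984 -0.2628  0.2476] F [-0.1305  0.0771 -0.2395] w 0.9140332737832876 g 0.0 t 2.35
```

View pics/w1.png

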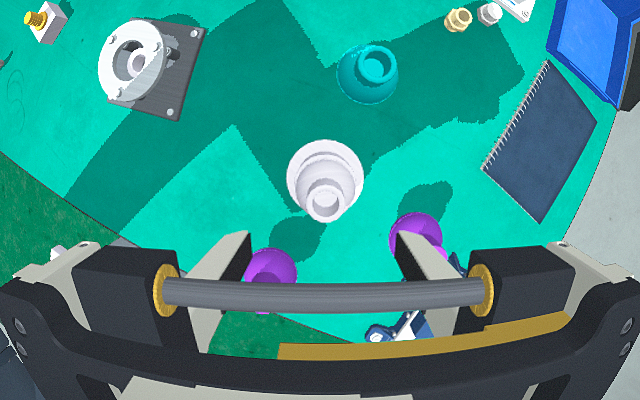

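The vessel rim is at about (325,200), with the open bore visible. The fingers will straddle it and the purple flasks are clear. I'll zoom in to measure the rim.

```bash
python3 - <<'E'
from h import *
im=cv2.imread("pics/w1.png")
a=cv2.resize(im[130:230,270:380],None,fx=5,fy=5,interpolation=cv2.INTER_CUBIC)
b=cv2.resize(im[0:125,80:220],None,fx=5,fy=5,interpolation=cv2.INTER_CUBIC)[:, :]
cv2.imwrite("pics/c1.png",a)
# predicted: circles of rim for candidate centre
m=bot.camera_model("wrist");K=np.array(m["intrinsics"]);R=np.array(m["R"]);t=np.array(m["t"])
def proj(X):
    c=R@X+t;r=np.hypot(c[0],c[1]);th=np.arctan2(r,c[2]);return np.array([K[0,2]+K[0,0]*th*c[0]/r,K[1,2]+K[1,1]*th*c[1]/r])
for q in np.linspace(0,2*np.pi,60):
    for rr,col in((.018,(0,0,255)),(.012,(255,0,0))):
        p=proj(np.array([.497+rr*np.cos(q),-.264+rr*np.sin(q),.129]))
        cv2.circle(a,tuple(((p-[270,130])*5).astype(int)),1,col,-1)
cv2.imwrite("pics/c1.png",a)
E
```

```text
(no output)
```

View pics/c1.png

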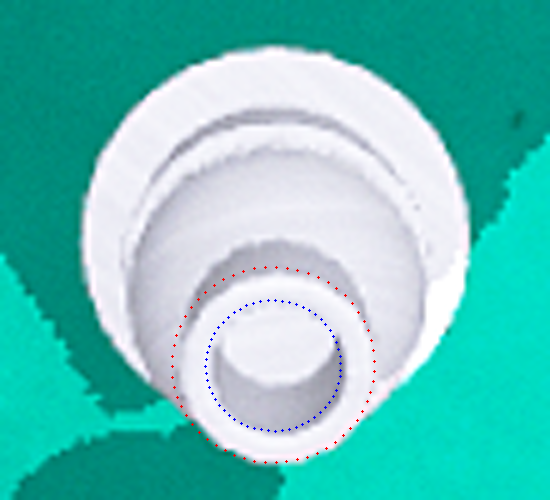

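The rim centre is at about (325.6, 203.6), so the estimate (0.497, -0.264) is within 1 mm. I'll compute the approach.

```bash
python3 - <<'E'
from h import *
p=atz("wrist",(325.6,203.6),.129);print(p)
plan([p[0],p[1],.115])
E
```

```text
[ 0.4971 -0.2648  0.129 ]
dp units [-0.0412  0.0258  2.6529] tcp [ 0.4984 -0.2628  0.2476] F [-0.1305  0.0771 -0.2395] w 0.9140332737832876 g 0.0 t 2.35
```

Emit:
{"method": "step_arm", "body": {
  "dp": [
    [-0.03,0.02,0.3],
    [-0.03,0.02,0.7],
    [-0.03,0.02,1.1],
    [-0.03,0.02,1.5],
    [-0.03,0.02,1.9],
    [-0.03,0.02,2.2],
    [-0.03,0.02,2.45],
    [-0.03,0.02,2.6],
    [-0.03,0.02,2.64],
    [-0.03,0.02,2.64],
    [-0.03,0.02,2.64]
  ],
  "yaw": [0,0,0,0,0,0,0,0,0,0,0]
}}

```text
time_s: 3.45
tcp_pos: [0.4984, -0.2639, 0.1163]
tcp_rot: [3.061, 0.705, 0.001]
contact_force: [-0.3, -0.4, -1.0]
gripper_width: 0.914
grip_force: 0.0
```

Emit:
{"method": "step_arm", "body": {
  "dp": [
    [0,0,0],
    [0,0,0],
    [0,0,0],
    [0,0,0],
    [0,0,0],
    [0,0,0],
    [0,0,0],
    [0,0,0]
  ],
  "yaw": [0,0,0,0,0,0,0,0],
  "grip": 20,
  "newtons": 30
}}

```text
time_s: 4.25
tcp_pos: [0.4983, -0.264, 0.1158]
tcp_rot: [3.061, 0.705, 0.001]
contact_force: [1.6, -1.8, 0.3]
gripper_width: 0.394
grip_force: 30.0
```

Emit:
{"method": "step_arm", "body": {
  "dp": [
    [0,0,-0.15],
    [0,0,-0.4],
    [0,0,-0.8],
    [0,0,-1.2],
    [0,0,-1.6],
    [0,0,-2.0],
    [0,0,-2.3],
    [0,0,-2.4],
    [0,0,-2.4]
  ],
  "yaw": [0,0,0,0,0,0,0,0,0]
}}

```text
time_s: 5.15
tcp_pos: [0.4981, -0.2636, 0.2364]
tcp_rot: [3.061, 0.705, 0.001]
contact_force: [-0.0, -0.3, -3.1]
gripper_width: 0.396
grip_force: 30.0
```

```bash
python3 - <<'E'
from h import *
plan([.52,-.05,.235])
plan([.534,.018,.235])
im=bot.read_camera("wrist")
for n,z in(("cradle",0),("cradle_ring",.066)):
    print(n,[(np.round(r["point"]),round(r["conf"],2),atz("wrist",r["point"],z)) for r in bot.tip_of("wrist",n)])
E
```

```text
dp units [ 2.2631 -3.65    0.0268] tcp [ 0.4981 -0.2636  0.2364] F [-0.0227 -0.2693 -3.0858] w 0.39592687919721004 g 29.951009752694517 t 5.15
dp units [ 3.1099 -4.7504  0.0264] tcp [ 0.4981 -0.2636  0.2364] F [-0.0227 -0.2693 -3.0858] w 0.39592687919721004 g 29.951009752694517 t 5.15
cradle [(array([149.,  63.]), 0.98, array([0.5398, 0.0214, 0.    ])), (array([53., 20.]), 0.17, array([0.5538, 0.2695, 0.    ]))]Traceback (most recent call last):
  File "<stdin>", line 6, in <module>
ValueError: it knows: cradle, plug_block, spray_can, test_plug, thread_tape, union_fitting, vessel, vessel_rim, vessel_stand
```

```bash
python3 - <<'E'
from h import *
plan([.452,-.022,.236])
E
```

```text
dp units [ 1.2903 -4.7417 -0.0152] tcp [ 0.4977 -0.2634  0.235 ] F [-0.9738  0.3959 -3.8646] w 0.39454209729126893 g 29.951061552856117 t 5.25
```

Emit:
{"method": "step_arm", "body": {
  "dp": [
    [0.1,-0.3,0],
    [0.2,-0.8,0],
    [0.38,-1.4,0],
    [0.57,-2.1,0],
    [0.76,-2.8,0],
    [0.95,-3.5,0],
    [1.1,-4.1,0],
    [1.22,-4.5,0],
    [1.28,-4.7,0],
    [1.29,-4.74,0],
    [1.29,-4.74,0],
    [1.29,-4.74,0]
  ],
  "yaw": [0,0,0,0,0,0,0,0,0,0,0,0]
}}

```text
time_s: 6.45
tcp_pos: [0.4525, -0.023, 0.2355]
tcp_rot: [3.062, 0.704, -0.0]
contact_force: [0.2, 0.5, -3.8]
gripper_width: 0.392
grip_force: 30.0
```

```bash
cat >> h.py <<'E'
def proj(cam,X):
    m=bot.camera_model(cam);K=np.array(m["intrinsics"]);R=np.array(m["R"]);t=np.array(m["t"])
    c=R@np.array(X)+t
    if cam!="wrist": return np.array([K[0,2]+K[0,0]*c[0]/c[2],K[1,2]+K[1,1]*c[1]/c[2]])
    r=np.hypot(c[0],c[1]);th=np.arctan2(r,c[2]);return np.array([K[0,2]+K[0,0]*th*c[0]/r,K[1,2]+K[1,1]*th*c[1]/r])
def crop(cam,im,c,half,f,circs,fn):
    x0,y0=int(c[0]-half[0]),int(c[1]-half[1]);x0=max(x0,0);y0=max(y0,0)
    a=cv2.resize(im[y0:y0+2*half[1],x0:x0+2*half[0]],None,fx=f,fy=f,interpolation=cv2.INTER_CUBIC)
    for ctr,r,col in circs:
        for q in np.linspace(0,2*np.pi,50):
            p=proj(cam,np.array(ctr)+r*np.array([np.cos(q),np.sin(q),0]))
            cv2.circle(a,tuple(np.int32((p-[x0+.0,y0])*f+f/2)),1,col,-1)
    cv2.imwrite(fn,a);return a,(x0,y0)
E
python3 - <<'E'
from h import *
plan([.534,.018,.236])
im=bot.read_camera("wrist");cv2.imwrite("pics/w2.png",im)
print([(np.round(r["point"]),round(r["conf"],2),atz("wrist",r["point"],0)) for r in bot.tip_of("wrist","cradle")])
C=[.535,.018]
circ=[([*C,.066],.052,(0,0,255)),([*C,.066],.026,(255,0,0)),([*C,.04],.012,(0,200,0))]
a,_=crop("wrist",im,proj("wrist",[*C,.05]),(65,65),6,circ,"pics/a.png")
t=cv2.imread("pics/top0.png")
b,_=crop("top",t,proj("top",[*C,.05]),(35,35),8,circ,"pics/b.png")
a=cv2.resize(a,(560,560)) if a.shape[0]!=560 else a
b=cv2.resize(b,(240,240)); 
c,_=crop("scene",cv2.imread("pics/scene0.png"),proj("scene",[*C,.05]),(35,35),8,circ,"pics/b.png");c=cv2.resize(c,(240,240))
o=np.zeros((560,800,3),np.uint8);o[:,:560]=a;o[:240,560:]=b;o[240:480,560:]=c;cv2.imwrite("pics/c2.png",o)
E
```

```text
dp units [ 1.8243 -0.0255 -0.0099] tcp [ 0.4525 -0.023   0.2355] F [ 0.1777  0.5251 -3.8187] w 0.3921472395011941 g 29.951500575989485 t 6.45
[(array([321.,  98.]), 0.62, array([0.5397, 0.023 , 0.    ]))]
```

View pics/c2.png

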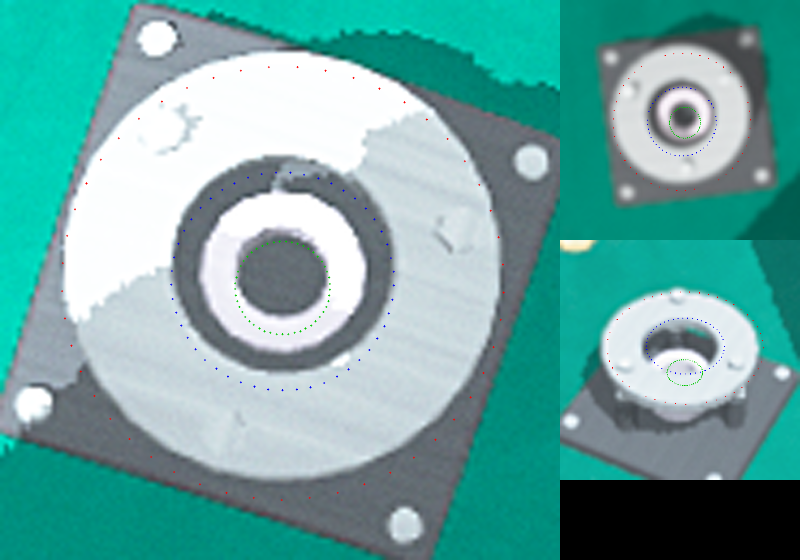

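In the wrist crop, the ring's centre is about 19 px (4.5 mm) above the prediction. The top view agrees, which puts the cradle at about (0.5395, 0.020). Next I'll check where the vessel sits in the grasp.

```bash
python3 - <<'E'
from h import *
im=cv2.imread("pics/w2.png")
s=bot.sense();T=np.array(s["tcp_pos"])
circ=[(T+[0,0,.0132],.018,(0,0,255)),(T+[0,0,.0132],.012,(255,0,0)),(T-[0,0,.0498],.033,(0,200,0)),([.5395,.02,.066],.026,(255,0,0)),([.5395,.02,.04],.012,(0,200,0))]
c=proj("wrist",T);print(c)
crop("wrist",im,(320,c[1]-40),(100,100),4,circ,"pics/c3.png")
x=cv2.imread("pics/c3.png");print(x.shape);cv2.imwrite("pics/c3.png",x[:600,:800])
E
```

```text
[325.0775 259.7324]
(800, 800, 3)
```

View pics/c3.png

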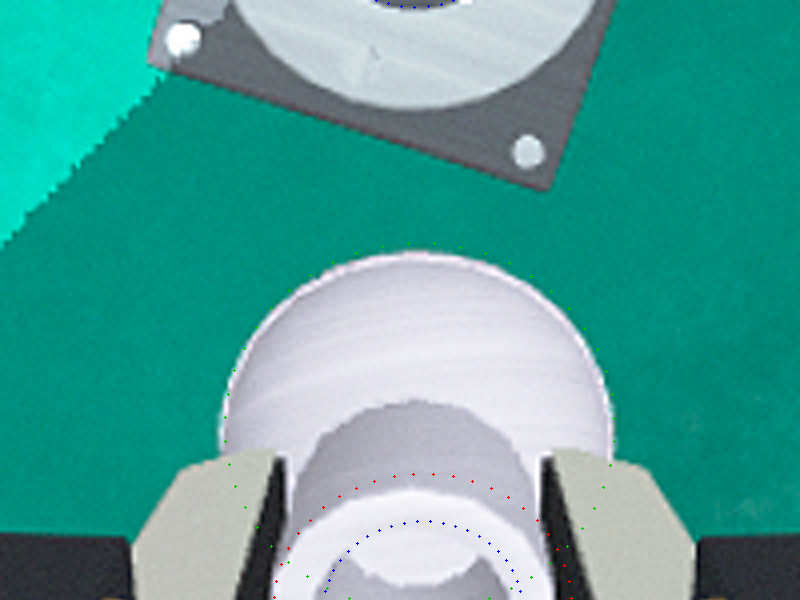

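The vessel hangs straight, about 1 mm toward tool -x of the TCP, which is consistent with the earlier measurement. I'll compute the move over the cradle with that correction.

```bash
python3 - <<'E'
from h import *
plan([.5404,.0205,.156])
E
```

```text
dp units [ 1.9623 -0.0152  1.5901] tcp [ 0.4525 -0.023   0.2355] F [ 0.0548 -0.0786 -3.2098] w 0.39363438819005375 g 29.951588627882302 t 6.55
```

Emit:
{"method": "step_arm", "body": {
  "dp": [
    [0.2,0,0],
    [0.6,-0.01,0],
    [1.0,-0.01,0],
    [1.4,-0.02,0],
    [1.75,-0.02,0],
    [1.92,-0.02,0],
    [1.96,-0.02,0],
    [1.96,-0.02,0.2],
    [1.96,-0.02,0.5],
    [1.96,-0.02,0.9],
    [1.96,-0.02,1.2],
    [1.96,-0.02,1.4],
    [1.96,-0.02,1.55],
    [1.96,-0.02,1.6],
    [1.96,-0.02,1.6],
    [1.96,-0.02,1.6]
  ],
  "yaw": [0,0,0,0,0,0,0,0,0,0,0,0,0,0,0,0]
}}

```text
time_s: 8.15
tcp_pos: [0.5404, 0.0214, 0.1562]
tcp_rot: [3.061, 0.705, 0.001]
contact_force: [0.1, 0.4, -3.6]
gripper_width: 0.395
grip_force: 30.0
```

```bash
python3 - <<'E'
from h import *
plan([.5404,.0205,.136])
E
```

```text
dp units [-0.0075  0.0164  0.4031] tcp [0.5404 0.0214 0.1562] F [ 0.1417  0.3506 -3.5752] w 0.3948660001913109 g 29.951651708688587 t 8.15
```

Emit:
{"method": "step_arm", "body": {
  "dp": [
    [0,0.015,0.06],
    [0,0.015,0.12],
    [0,0.015,0.18],
    [0,0.015,0.24],
    [0,0.015,0.28],
    [0,0.015,0.28]
  ],
  "yaw": [0,0,0,0,0,0]
}}

```text
time_s: 8.75
tcp_pos: [0.5402, 0.0208, 0.1413]
tcp_rot: [-3.061, -0.705, 0.001]
contact_force: [0.9, -0.1, -2.7]
gripper_width: 0.396
grip_force: 30.0
```

Emit:
{"method": "step_arm", "body": {
  "dp": [
    [0,0,0.05],
    [0,0,0.09],
    [0,0,0.12],
    [0,0,0.14],
    [0,0,0.14],
    [0,0,0.14]
  ],
  "yaw": [0,0,0,0,0,0]
}}

```text
time_s: 9.35
tcp_pos: [0.5407, 0.0207, 0.135]
tcp_rot: [3.061, 0.705, 0.001]
contact_force: [0.6, -1.0, 2.9]
gripper_width: 0.394
grip_force: 30.0
```

Emit:
{"method": "step_arm", "body": {
  "dp": [
    [0,0,0],
    [0,0,0],
    [0,0,0],
    [0,0,0],
    [0,0,0],
    [0,0,0],
    [0,0,0]
  ],
  "yaw": [0,0,0,0,0,0,0],
  "grip": 75
}}

```text
time_s: 10.05
tcp_pos: [0.5404, 0.0208, 0.1346]
tcp_rot: [-3.061, -0.705, 0.0]
contact_force: [0.3, -0.5, 0.8]
gripper_width: 0.806
grip_force: 0.0
```

Emit:
{"method": "step_arm", "body": {
  "dp": [
    [0,0,-0.2],
    [0,0,-0.5],
    [0,0,-0.9],
    [0,0,-1.4],
    [0,0,-1.9],
    [0,0,-2.2],
    [0,0,-2.3],
    [0,0,-2.3],
    [0,0,-2.3]
  ],
  "yaw": [0,0,0,0,0,0,0,0,0]
}}

```text
time_s: 10.95
tcp_pos: [0.54, 0.0208, 0.249]
tcp_rot: [-3.061, -0.705, 0.002]
contact_force: [-1.0, -0.0, -0.9]
gripper_width: 0.805
grip_force: 0.0
```

```bash
python3 - <<'E'
from h import *
# view: vessel in cradle (wrist) 
im=bot.read_camera("wrist");cv2.imwrite("pics/w3.png",im)
print([(np.round(r["point"],1),round(r["conf"],2),atz("wrist",r["point"],.149)) for r in bot.tip_of("wrist","vessel_rim")])
C=[.5395,.02]
a,_=crop("wrist",im,proj("wrist",[*C,.149]),(65,65),6,[([*C,.149],.018,(0,0,255)),([*C,.149],.012,(255,0,0)),([*C,.066],.052,(0,200,0))],"pics/a.png")
sc=bot.read_camera("scene");tp=bot.read_camera("top");cv2.imwrite("pics/scene1.png",sc);cv2.imwrite("pics/top1.png",tp)
P=[.5535,.2815,.034]
pc=[(P,.017,(0,0,255)),([*P[:2],.07],.011,(255,0,0))]
b,_=crop("scene",sc,proj("scene",P),(35,35),8,pc,"pics/b.png");c,_=crop("top",tp,proj("top",P),(35,35),8,pc,"pics/b.png")
o=np.zeros((560,800,3),np.uint8);o[:,:560]=cv2.resize(a,(560,560));o[:240,560:]=cv2.resize(b,(240,240));o[240:480,560:]=cv2.resize(c,(240,240));cv2.imwrite("pics/c4.png",o)
plan([.5535-.06*.9,.2815-.06*.4376,.25])
E
```

```text
[(array([323.7, 210.7]), 0.65, array([0.537 , 0.0199, 0.149 ])), (array([558.9, 230.4]), 0.61, array([ 0.6252, -0.2167,  0.149 ]))]
dp units [ 1.3203 -4.5724 -0.0197] tcp [0.5402 0.0208 0.2489] F [-0.1954  0.6376 -0.233 ] w 0.8054559602955885 g 0.0 t 11.15
```

View pics/c4.png

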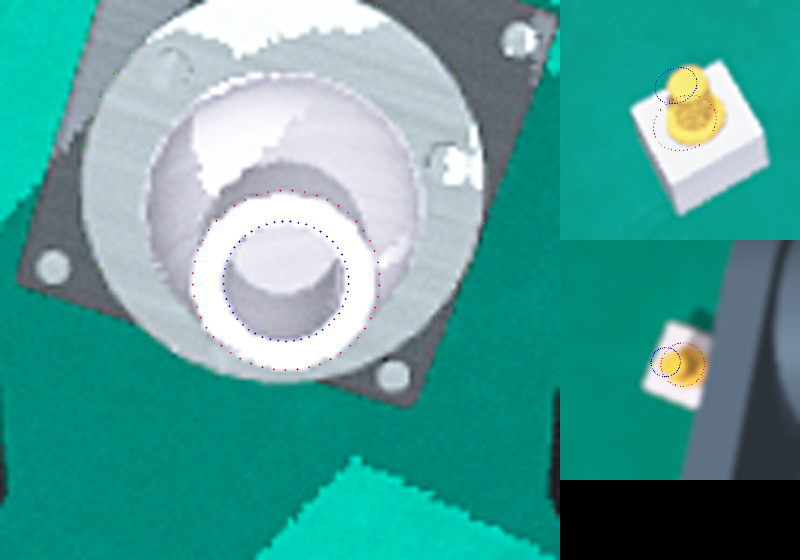

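The vessel stands upright and centred in the ring; the rim matches the prediction at (0.5395, 0.020). The plug in its block sits about 5 mm toward -y of my guess. I'll go there.

Emit:
{"method": "step_arm", "body": {
  "dp": [
    [0.1,-0.3,-0.1],
    [0.2,-0.8,-0.1],
    [0.4,-1.4,-0.1],
    [0.6,-2.1,-0.1],
    [0.8,-2.8,-0.1],
    [1.0,-3.4,-0.1],
    [1.15,-4.0,-0.1],
    [1.25,-4.35,-0.1],
    [1.3,-4.5,0],
    [1.3,-4.5,0],
    [1.3,-4.5,0]
  ],
  "yaw": [0,0,0,0,0,0,0,0,0,0,0]
}}

```text
time_s: 12.25
tcp_pos: [0.5003, 0.2512, 0.2494]
tcp_rot: [3.061, 0.705, -0.001]
contact_force: [-0.5, -0.1, -0.7]
gripper_width: 0.806
grip_force: 0.0
```

```bash
python3 - <<'E'
from h import *
im=bot.read_camera("wrist");cv2.imwrite("pics/w4.png",im)
print([(np.round(r["point"],1),round(r["conf"],2),atz("wrist",r["point"],.034)) for r in bot.tip_of("wrist","test_plug")])
P=[.5535,.277,.034]
crop("wrist",im,proj("wrist",P),(40,40),7,[(P,.017,(0,0,255)),([*P[:2],.04],.017,(255,0,255)),([*P[:2],.07],.011,(255,0,0))],"pics/c5.png")
plan([*P[:2],.064])
E
```

```text
[(array([564.9, 154.1]), 0.52, array([ 0.6978, -0.0496,  0.034 ]))]
dp units [ 1.1805 -0.0096  3.7139] tcp [0.5006 0.2508 0.2497] F [ 0.036  -0.1586  0.2749] w 0.8057347209661208 g 0.0 t 12.35
```

View pics/c5.png

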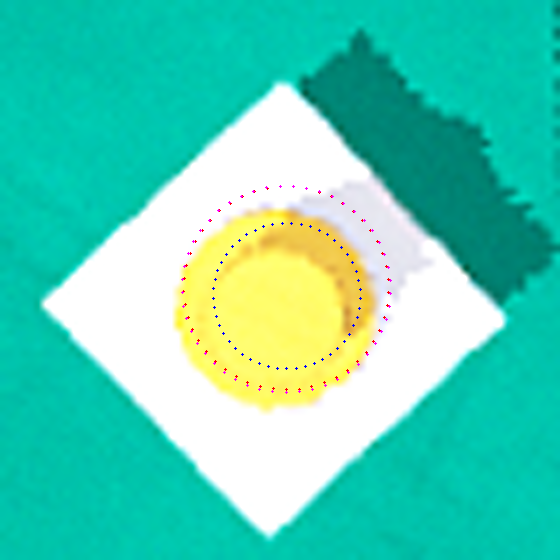

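The flange centre is at crop (275,308) against the prediction (286,289). That is 3.2 mm toward tool -x and 1.5 mm toward -y, so I'll correct for it and descend.

Emit:
{"method": "step_arm", "body": {
  "dp": [
    [0.3,0,0.1],
    [0.7,-0.02,0.4],
    [1.0,-0.035,0.8],
    [1.115,-0.035,1.3],
    [1.115,-0.035,1.8],
    [1.115,-0.035,2.3],
    [1.115,-0.035,2.8],
    [1.115,-0.035,3.2],
    [1.115,-0.035,3.5],
    [1.115,-0.035,3.64],
    [1.115,-0.035,3.68],
    [1.115,-0.035,3.68],
    [1.115,-0.035,3.68]
  ],
  "yaw": [0,0,0,0,0,0,0,0,0,0,0,0,0],
  "grip": 60
}}

```text
time_s: 13.65
tcp_pos: [0.5503, 0.2777, 0.0666]
tcp_rot: [-3.061, -0.705, -0.002]
contact_force: [-0.3, -0.2, 1.0]
gripper_width: 0.647
grip_force: 0.0
```

Emit:
{"method": "step_arm", "body": {
  "dp": [
    [0,0,0],
    [0,0,0],
    [0,0,0],
    [0,0,0],
    [0,0,0],
    [0,0,0],
    [0,0,0],
    [0,0,0]
  ],
  "yaw": [0,0,0,0,0,0,0,0],
  "grip": 8,
  "newtons": 45
}}

```text
time_s: 14.45
tcp_pos: [0.5498, 0.2775, 0.0656]
tcp_rot: [3.061, 0.705, -0.0]
contact_force: [0.3, -0.3, 1.1]
gripper_width: 0.232
grip_force: 45.0
```

Emit:
{"method": "step_arm", "body": {
  "dp": [
    [0,0,-0.1],
    [0,0,-0.4],
    [0,0,-0.9],
    [0,0,-1.5],
    [0,0,-2.1],
    [0,0,-2.7],
    [0,0,-3.2],
    [0,0,-3.5],
    [0,0,-3.7],
    [0,0,-3.7],
    [0,0,-3.7]
  ],
  "yaw": [0,0,0,0,0,0,0,0,0,0,0]
}}

```text
time_s: 15.55
tcp_pos: [0.5495, 0.2774, 0.2503]
tcp_rot: [3.061, 0.705, -0.001]
contact_force: [-0.3, -0.6, -0.5]
gripper_width: 0.228
grip_force: 45.0
```

```bash
python3 - <<'E'
from h import *
im=bot.read_camera("wrist");cv2.imwrite("pics/w5.png",im)
T=np.array(bot.sense()["tcp_pos"])
F=T-[0,0,.032]
crop("wrist",im,proj("wrist",F),(50,50),6,[(F+[0,0,.006],.017,(0,0,255)),(F,.017,(255,0,255)),(F+[0,0,.036],.011,(255,0,0)),(F-[0,0,.028],.009,(0,0,0))],"pics/c6.png")
plan([.5395,.02,.2])
E
```

```text
dp units [-2.428   4.5419  0.9995] tcp [0.5494 0.2773 0.2498] F [-0.5433  0.0283 -0.2807] w 0.2266802943615333 g 44.99975860118866 t 15.6
```

View pics/c6.png

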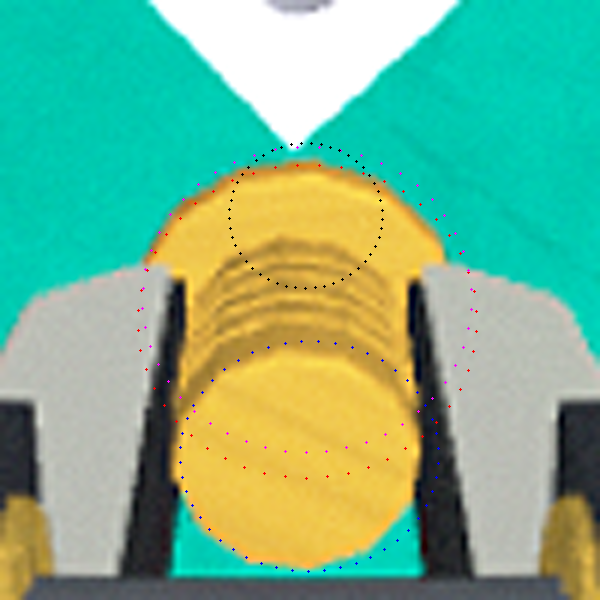

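The plug hangs straight and centred on the TCP within 1 mm. I'll carry it over the vessel.

Emit:
{"method": "step_arm", "body": {
  "dp": [
    [-0.15,0.3,-0.1],
    [-0.4,0.75,-0.1],
    [-0.75,1.4,-0.1],
    [-1.1,2.05,-0.1],
    [-1.45,2.7,-0.1],
    [-1.8,3.35,-0.1],
    [-2.1,3.95,-0.1],
    [-2.3,4.35,-0.1],
    [-2.4,4.5,-0.1],
    [-2.43,4.54,-0.1],
    [-2.43,4.54,-0.1],
    [-2.43,4.54,0.1],
    [-2.43,4.54,0.4],
    [-2.43,4.54,0.65],
    [-2.43,4.54,0.7],
    [-2.43,4.54,0.7],
    [-2.43,4.54,0.7]
  ],
  "yaw": [0,0,0,0,0,0,0,0,0,0,0,0,0,0,0,0,0]
}}

```text
time_s: 17.3
tcp_pos: [0.5401, 0.0204, 0.216]
tcp_rot: [3.061, 0.706, 0.001]
contact_force: [-0.3, 1.5, -0.9]
gripper_width: 0.227
grip_force: 45.0
```

```bash
python3 - <<'E'
from h import *
plan([.5395,.02,.182])
E
```

```text
dp units [-0.014   0.0014  0.6798] tcp [0.5401 0.0204 0.216 ] F [-0.3086  1.4585 -0.8884] w 0.22683708932419053 g 44.999728202819824 t 17.3
```

Emit:
{"method": "step_arm", "body": {
  "dp": [
    [-0.01,0,0.08],
    [-0.01,0,0.18],
    [-0.01,0,0.28],
    [-0.01,0,0.36],
    [-0.01,0,0.36]
  ],
  "yaw": [0,0,0,0,0]
}}

```text
time_s: 17.8
tcp_pos: [0.5391, 0.02, 0.1969]
tcp_rot: [-3.061, -0.705, 0.002]
contact_force: [0.4, -0.0, -0.7]
gripper_width: 0.228
grip_force: 45.0
```

In the bore with no contact force. I'll continue to just above the seat.

Emit:
{"method": "step_arm", "body": {
  "dp": [
    [0,0,0.08],
    [0,0,0.16],
    [0,0,0.22],
    [0,0,0.28],
    [0,0,0.32],
    [0,0,0.34],
    [0,0,0.34],
    [0,0,0.34]
  ],
  "yaw": [0,0,0,0,0,0,0,0]
}}

```text
time_s: 18.6
tcp_pos: [0.5394, 0.02, 0.1808]
tcp_rot: [3.061, 0.705, 0.0]
contact_force: [0.5, -1.1, -0.5]
gripper_width: 0.226
grip_force: 45.0
```

Emit:
{"method": "step_arm", "body": {
  "dp": [
    [0,0,0.03],
    [0,0,0.06],
    [0,0,0.09],
    [0,0,0.12],
    [0,0,0.14],
    [0,0,0.16],
    [0,0,0.16],
    [0,0,0.16]
  ],
  "yaw": [0,0,0,0,0,0,0,0]
}}

```text
time_s: 19.4
tcp_pos: [0.5396, 0.02, 0.1728]
tcp_rot: [3.061, 0.705, 0.001]
contact_force: [0.1, 0.2, 5.4]
gripper_width: 0.228
grip_force: 45.0
```

Emit:
{"method": "step_arm", "body": {
  "dp": [
    [0,0,0.03],
    [0,0,0.06],
    [0,0,0.08],
    [0,0,0.1],
    [0,0,0.11],
    [0,0,0.12],
    [0,0,0.12],
    [0,0,0.12]
  ],
  "yaw": [0,0,0,0,0,0,0,0]
}}

```text
time_s: 20.2
tcp_pos: [0.5397, 0.02, 0.1671]
tcp_rot: [3.061, 0.705, 0.001]
contact_force: [-1.0, 0.5, 8.7]
gripper_width: 0.225
grip_force: 45.0
```

Emit:
{"method": "step_arm", "body": {
  "dp": [
    [0,0,0.01],
    [0,0,0.02],
    [0,0,0.03],
    [0,0,0.03],
    [0,0,0.03]
  ],
  "yaw": [0,0,0,0,0]
}}

```text
time_s: 20.7
tcp_pos: [0.5401, 0.02, 0.1665]
tcp_rot: [3.061, 0.705, 0.003]
contact_force: [-3.1, 0.6, 15.4]
gripper_width: 0.227
grip_force: 45.0
```

Emit:
{"method": "step_arm", "body": {
  "dp": [
    [0,0,0.01],
    [0,0,0.01],
    [0,0,0.01],
    [0,0,0.01]
  ],
  "yaw": [0,0,0,0]
}}

```text
time_s: 21.1
tcp_pos: [0.5403, 0.02, 0.1665]
tcp_rot: [3.061, 0.705, 0.004]
contact_force: [-3.5, 0.4, 20.1]
gripper_width: 0.223
grip_force: 45.0
```

```bash
python3 - <<'E'
from h import *
C=[.5395,.02]
s=bot.read_camera("scene");w=bot.read_camera("wrist")
a,_=crop("scene",s,proj("scene",[*C,.1]),(50,60),9,[([*C,.052],.052,(0,0,255))],"pics/a.png")
b,_=crop("wrist",w,proj("wrist",[*C,.1]),(70,80),5,[],"pics/b.png")
a=cv2.resize(a,(450,540));b=cv2.resize(b,(350,400));o=np.zeros((540,800,3),np.uint8);o[:,:450]=a;o[:400,450:]=b;cv2.imwrite("pics/c7.png",o)
plan([*C,.166])
E
```

```text
dp units [-0.0148 -0.0064  0.0091] tcp [0.5403 0.02   0.1665] F [-3.829   0.8214 20.1025] w 0.2276952668815464 g 45.01482546329498 t 21.2
```

View pics/c7.png

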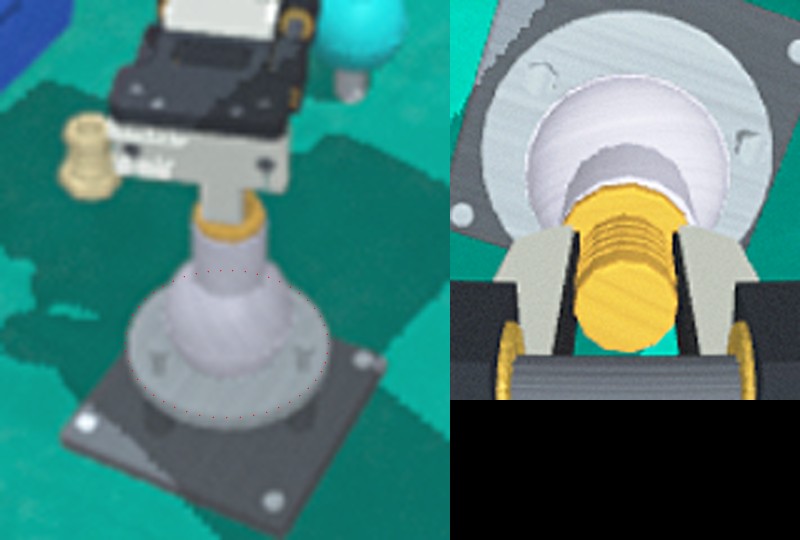

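The flange lies on the rim (crop 228,222), the ring is pressed down, and the last push raised the force to 20 N with no further travel, so the stem is on the bottom. I'm handing it in while still pressing.

```bash
python3 -c "
from h import *
print(bot.sign_off())"
```

```text
the job is handed in; nothing more can be done
None
```

The vessel stands stem down in the cradle with the plug's flange on its rim, and I handed in at about 21 s, still gripping the plug and pressing it fully down (about 20 N, no further travel).

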